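# Swing the lamp aside and scoop dryer balls into the basket

### The job

Swing the inspection lamp sideways until its head is well clear of the blue trough and leave it there, then use the scoop to lift dryer balls out of the trough and tip at least two of them into the grey basket, one or more scoopfuls as you need. Finish by setting the scoop down flat and upright on its black mat. Do not touch the balls with the gripper, leave none of them anywhere but in the trough or the basket, and do not disturb the jar, cup and brush.

Things in the scene. Friction and masses are not known exactly. Their poses are not given: they have to be found in the camera images.
- lamp (a joint): hinge of the lamp arm about the vertical axis through point lamp_hinge, rad. It has light friction (about 0.6 N at the knob) and stays where it is left; near 0 the arm points from the stand towards the robot's side of the table, along the trough; growing turns it anticlockwise seen from above; stops at -1.4 and +1.4. Starts with the head over the trough; either side will do to clear it
- lamp_hinge (a point): point on the vertical hinge axis of the lamp, at the height of the arm (231 mm above the table), at the top of its fixed round stand (base 64 mm across, post 22 mm)
- lamp_knob (a point): near the middle of the red upright grip knob on top of the lamp head: knob 22 mm across, 50 mm tall, 240 to 290 mm above the table, this point at 267 mm. The head beneath is a white disc 104 mm across and 24 mm thick, 216 to 240 mm above the table, centred on the knob, 220 mm from the hinge axis. Count the lamp as clear of the trough when the knob is over 165 mm from the trough's centre in plan
- trough: blue open trough screwed to the table, 270 mm long (its x) by 126 mm wide (its y) by 50 mm tall, walls and floor 5 mm thick: inside 260 by 116 mm; origin under its centre, on the table. The balls start in its +x half, the end away from the robot; the -x half is empty
- ball0: hard plastic nubbed dryer ball, 44 mm across, 35 g, rolls freely; origin at its centre (its axes turn as it rolls)
- ball1: hard plastic nubbed dryer ball, 44 mm across, 35 g, rolls freely; origin at its centre (its axes turn as it rolls)
- ball2: hard plastic nubbed dryer ball, 44 mm across, 35 g, rolls freely; origin at its centre (its axes turn as it rolls)
- ball3: hard plastic nubbed dryer ball, 44 mm across, 35 g, rolls freely; origin at its centre (its axes turn as it rolls)
- scoop: loose aluminium scoop, 0.16 kg, lying upright on the mat; origin under the centre of its bowl, x towards its open mouth, z up. Bowl 110 mm long (x -55 to +55), 102 mm wide outside, 96 inside, flat 3 mm floor thinning to a lip at the mouth; side walls 42 mm high from x -55 to +30, back wall 45 mm high at x -55; no wall at the mouth. Red handle above and behind the back wall
- scoop_grip (a point): middle of the scoop's red handle, a bar along the scoop's x, 75 mm long, 22 mm wide, 22 mm tall; 95 mm behind and 85 mm above the scoop's origin
- scoop_mouth (a point): middle of the scoop's lip, on its underside, 55 mm ahead of the scoop's origin
- mat: black rubber mat fixed to the table where the scoop lies, 230 (x) by 170 (y) by 4 mm; origin under its centre
- basket: grey open basket fixed to the table, 200 by 200 mm and 75 mm tall, walls and floor 5 mm; origin under its centre
- cup: green measuring cup, 68 mm across, 75 mm tall, loose, origin under its centre; leave alone
- brush: brush lying on the table near the robot, 200 mm long, under 50 mm high, origin under its middle; leave alone
- jar: amber jar, 64 mm across, 85 mm tall, loose, origin under its centre; leave alone
Mind the look-alikes: they are no part of the job. Leave any green look-alike of the scoop alone.

How it is judged:
By the outcome, as a careful person would: the job done as asked, in the order asked, and still so for the second after the job is handed in, with the robot touching nothing.
It also fails if it takes over 72 s, if anything falls off the work surface, if the arm or the gripper's body presses on something with over 40 N, if the wrist force passes 120 N, or if a joint passes its speed limit or range.

### The arm

A 7-joint arm with a two-finger parallel gripper is mounted at the origin on the work surface. World frame = base frame: x ahead of the robot, y to its left, z up, the work surface at z = 0. Lengths are in m, angles in rad, forces in N, time in s.
With the tool pointing down it reaches from about 0.4 to 0.85 m from the base axis. Payload 4.5 kg.
Tool frame: the origin (TCP) lies on the mounting face of the last link; the fingertips stand 173 mm ahead of it and the grasp point (between the pads) lies ctrl.tcp_to_grasp ahead of it (ctrl.tcp_to_grasp is the distance from the TCP to the grasp point, in m); z points along the fingers, y is the line along which they close (so a half turn about z gives the same grasp; the last joint's range is limited). The gripper opens to 85 mm and grips with 20 to 120 N. Pads are 22 mm wide; open, the fingers measure 114 mm over their backs; the gripper's body (76 mm by 85 mm) begins 54 mm behind the grasp point. The pads swing forward as they close: fully open they stand 13 mm farther back than shut.
Start: joints at [1.255, 0.689, -0.195, 1.565, 0.157, 0.902, -0.215], TCP at [0.214, -0.587, 0.405] pointing down, gripper open.
Joint ranges: [-3.01, 3.01], [-0.46, 2.08], [-1.47, 1.51], [0.13, 2.56], [-1, 4.14], [0.04, 2.09], [-2.66, 2.66]. Speed limits (rad/s): [2.57, 2.57, 3.14, 3.14, 3.14, 3.14, 3.14].

### API

Orientations are given as a 3x3 rotation matrix whose columns are the frame's x, y, z axes.
In Python, from cell import ctrl gives the robot as it stands.
- The arm moves only by the tool apply_moves, never from a script. Its argument "commands" is a list of rows, each a list of 3 entries, a list of its own where there are three numbers: the shift along the world's x, y, z in m, then the turn, a rotation vector about the world's x, y, z in rad, then the opening, from 0 (shut) to 1 (fully open). A call has 1 to 12 rows; each row shifts and turns the commanded pose from where the row before left it; what a row does not reach is not made up. A row lasts 1/12 s, in which the tool goes at most 41.7 mm and 7.16 degrees, less where a joint would pass 70% of its speed; a pose out of reach is approached as far as the arm can. A call is refused whole if a number of a shift passes 0.0417 or a number of a turn 0.125, either way. A call with a gripper value outside its range is refused whole. The fingers move at their own pace and stop on an object; the grip force is fixed at half the most. Time passes only in rows, so rows that do not move let the fingers close. It gives the time, the measured TCP pose, the force, the opening and the grip force at its end, in the units of the state.
- ctrl.state(): the state, without advancing time (a new reading comes with each control period).
- ctrl.camera(name): name is "scene" or "top" or "wrist"; returns a dict with "img" (420x560x3 uint8, red, green, blue), "range_z" (420x560 float32, m along the optical axis (not along the pixel's ray), 0 where there is no reading), "mtx" (3x3 intrinsics, pixels), "k1" (the pictures are not rectified: a ray, as slopes to the right and down, at radius r is drawn at 1 + k1 r^2 times it, then the intrinsics apply), "world_from_camera" (4x4, takes a point from camera to world coordinates); the wrist camera has in their place "T_tool_cam" (4x4, takes a point from camera to tool coordinates, whose origin is the TCP and whose axes are the flange's). Camera axes: x right, y down, z forward; pixel columns grow to the right and rows downward; lengths in m; the calibration is good to about 2 mm. A picture is of the moment at which its call begins: read the wrist's pose just before it.
- ctrl.hand_in(): hands the job in; it is judged then, once.
The state is a dict: "time": time; "joints": joint angles; "qd": joint speeds; "effort": joint torques, N m; "tcp_pos": TCP position; "orientation": TCP orientation; "ft_force": force on the tool from outside, world axes, zero at the start; "torque": the same for the moment, N m; "opening": finger opening in m; "finger_force": force on a finger pad.
Only numpy, scipy, OpenCV 4.12 (cv2) and the standard library are available. Lean on these libraries where they do the work, as an engineer would, in place of code of your own. Each camera call takes 0.05 s, during which the arm holds its last target. There are 200 camera calls.

## Working session

There is one attempt and no reset: what is moved stays moved. The work goes in short steps, Python scripts to look and compute and a tool call to move; the robot and the scene stay as the last step left them, time stands still between calls to the robot, and variables do not carry over. Pictures are saved under pics/ and viewed, at most 10 in all, crops included, and the job is handed in when it is done.

Besides the shell and the picture viewer there is one more tool, called by a JSON object that holds its "method" and its "body", one argument or row to a line. apply_moves: Moves the arm, as the interface text tells. Its arguments: {"type":"object","properties":{"commands":{"type":"array","items":{"type":"array"}}},"required":["commands"]}

```bash
mkdir -p pics; ls; cat > h.py <<'E'
import numpy as np,cv2
from cell import ctrl
def shot(name,fn):
    s=ctrl.state(); c=ctrl.camera(name)
    if name=="wrist":
        T=np.eye(4);T[:3,:3]=s["orientation"];T[:3,3]=s["tcp_pos"];c["W"]=T@c["T_tool_cam"]
    else: c["W"]=np.array(c["world_from_camera"])
    np.savez(fn+".npz",img=c["img"],z=c["range_z"],mtx=c["mtx"],k1=c["k1"],W=c["W"])
    cv2.imwrite("pics/"+fn+".png",c["img"][:,:,::-1]); return c
def cloud(fn):
    d=np.load(fn+".npz");h,w=d["z"].shape
    u,v=np.meshgrid(np.arange(w),np.arange(h))
    p=cv2.undistortPoints(np.stack([u,v],-1).reshape(-1,1,2).astype(np.float32),d["mtx"],np.array([float(d["k1"]),0,0,0,0])).reshape(h,w,2)
    z=d["z"];P=np.dstack([p[...,0]*z,p[...,1]*z,z])
    P=P@d["W"][:3,:3].T+d["W"][:3,3];P[z==0]=np.nan
    return P,d["img"]
E
python3 - <<'E'
from h import *
a=shot("top","top0");b=shot("scene","sc0")
print(ctrl.tcp_to_grasp,ctrl.state())
print(a["W"],b["W"],a["mtx"],a["k1"])
E
```

```text
pics
0.1547 {'time': 0.1, 'joints': array([ 1.2547801 ,  0.68992576, -0.19453037,  1.56622463,  0.1572957 ,
        0.90248255, -0.21508806]), 'qd': array([ 0.00083867, -0.00425431,  0.00100099, -0.00254241, -0.00052221,
       -0.00135383,  0.00136092]), 'effort': array([-3.69262518e-03, -5.40603054e+01, -1.27188541e+00, -1.58985686e+01,
        9.32038296e-03,  4.36454997e-03, -2.81477020e-05]), 'tcp_pos': array([ 0.21408834, -0.58688482,  0.40395236]), 'orientation': array([[ 9.39404270e-01,  3.42810702e-01, -6.62799705e-04],
       [ 3.42811327e-01, -9.39403062e-01,  1.51045396e-03],
       [-1.04836290e-04, -1.64614215e-03, -9.99998640e-01]]), 'ft_force': array([0.0453115 , 0.63143101, 0.54795642]), 'torque': array([ 0.00862444, -0.01443824, -0.07544136]), 'finger_force': 0.0, 'opening': 0.08553007032886838}
[[-0.01405468 -0.99211822  0.12451466  0.37938164]
 [-0.99987925  0.01477067  0.0048289   0.00443554]
 [-0.00663001 -0.12443176 -0.99220602  1.27538661]
 [ 0.          0.          0.          1.        ]] [[ 0.68937604  0.51592333 -0.50851135  1.12363253]
 [ 0.7242677  -0.50448447  0.47003375 -0.5787018 ]
 [-0.0140347  -0.69232835 -0.72144611  1.04429679]
 [ 0.          0.          0.          1.        ]] [[401.98880077   0.         280.35646101]
 [  0.         401.98880077 210.73571727]
 [  0.           0.           1.        ]] -0.09939912815683082
```

View pics/top0.png

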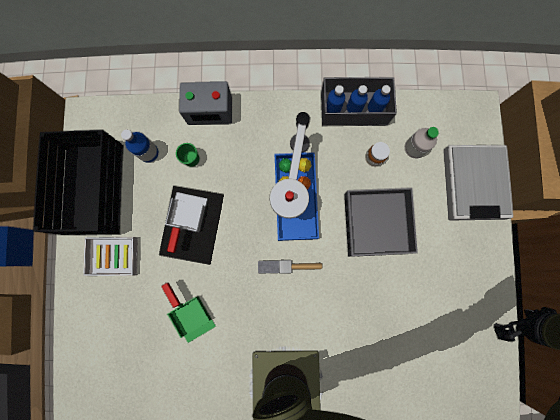

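View pics/sc0.png

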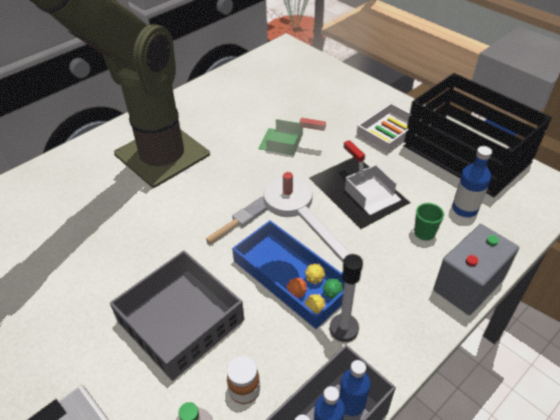

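The top picture shows the lamp knob at (290,196), hinge at (303,118), blue trough (297,197), grey basket (381,222), mat (191,225). The aluminium scoop with a red handle is on the mat, bowl (187,211) and handle (173,240). The look-alike is the green scoop at (190,318), which is off the mat and green. I'll take the aluminium one. The jar is at (378,153), the cup at (187,153) and the brush at (290,266).

```bash
python3 - <<'E'
from h import *
P,I=cloud("top0")
hsv=cv2.cvtColor(I,cv2.COLOR_RGB2HSV)
H,S,V=[hsv[...,i].astype(int) for i in range(3)]
X,Y,Z=[P[...,i] for i in range(3)]
def box(m,r):
    k=np.zeros(m.shape,bool);k[r[1]:r[3],r[0]:r[2]]=1;return m&k&~np.isnan(Z)
def rep(n,m):
    q=P[m]; r=cv2.minAreaRect((q[:,:2]*1000).astype(np.float32)); print(n,len(q),"med",np.median(q,0).round(4),"zr",np.percentile(q[:,2],[5,95]).round(3),"rect",np.round(r[0],1),np.round(r[1],1),round(r[2],1))
red=((H<8)|(H>172))&(S>130)&(V>70)
blue=(H>100)&(H<130)&(S>120)
rep("knob",box(red&(Z>.2),(270,170,310,215)))
rep("head",box((Z>.2)&(Z<.26)&~red,(260,175,320,220)))
rep("hinge",box((Z>.19),(290,108,315,126)))
rep("troughrim",box(blue&(Z>.042)&(Z<.06),(265,145,330,248)))
rep("basketrim",box((Z>.065)&(Z<.085),(335,180,425,265)))
rep("mat",box((V<60)&(Z<.02),(150,175,235,270)))
rep("handle",box(red,(160,222,190,256)))
rep("bowl",box((V>90)&(S<60)&(Z>.0),(165,188,215,232)))
rep("bowlrim",box((Z>.035)&(Z<.06),(160,185,215,240)))
for n,r in dict(jar=(362,138,395,170),cup=(172,138,204,170),brush=(250,255,330,277),bottle=(120,125,160,165)).items(): rep(n,box(Z>.012,r))
z=cv2.resize(I[180:260,155:225],None,fx=8,fy=7,interpolation=cv2.INTER_CUBIC)
t=cv2.resize(I[140:245,260:335],None,fx=3,fy=560/105,interpolation=cv2.INTER_CUBIC)
cv2.imwrite("pics/crop1.png",np.hstack([z,t[:560]])[:,:,::-1])
E
```

```text
knob 56 med [ 0.5422 -0.0128  0.2906] zr [0.286 0.293] rect [542.7 -13.4] [17.7 19.3] 43.9
head 1192 med [ 0.542  -0.0143  0.241 ] zr [0.237 0.244] rect [543.5 -13.3] [102.6 102.7] 29.9
hinge 173 med [ 0.756  -0.0544  0.2422] zr [0.229 0.246] rect [758.1 -53.6] [37.4 35.1] 0.4
troughrim 341 med [ 0.5645 -0.0725  0.0507] zr [0.045 0.055] rect [582. -39.] [270.9 125.4] 1.4
basketrim 577 med [ 0.4989 -0.307   0.0753] zr [0.067 0.08 ] rect [ 494.1 -295.9] [202.6 199.5] 1.9
mat 2245 med [0.4646 0.2678 0.0054] zr [0.001 0.01 ] rect [499.6 296.8] [169.9 227.1] 79.1
handle 185 med [0.4474 0.3284 0.1009] zr [0.095 0.105] rect [449.6 342.6] [51.3 72.8] 76.8
bowl 1198 med [0.5484 0.3135 0.0083] zr [0.002 0.047] rect [547.9 304.9] [161.7 140.4] 89.0
bowlrim 153 med [0.5147 0.3263 0.046 ] zr [0.036 0.052] rect [525.4 310.8] [103.1  89.5] 76.9
jar 452 med [ 0.7022 -0.2915  0.0828] zr [0.025 0.089] rect [ 707.6 -295.5] [61.3 60.1] 1.9
cup 330 med [0.7217 0.306  0.0564] zr [0.017 0.078] rect [714.8 299.2] [63.7 66.7] 54.3
brush 607 med [0.3636 0.0077 0.0191] zr [0.014 0.024] rect [362.3 -17. ] [199.2  40.3] 89.2
bottle 771 med [0.7275 0.4298 0.1276] zr [0.022 0.202] rect [734.1 469.5] [ 68.8 126.8] 2.0
```

View pics/crop1.png

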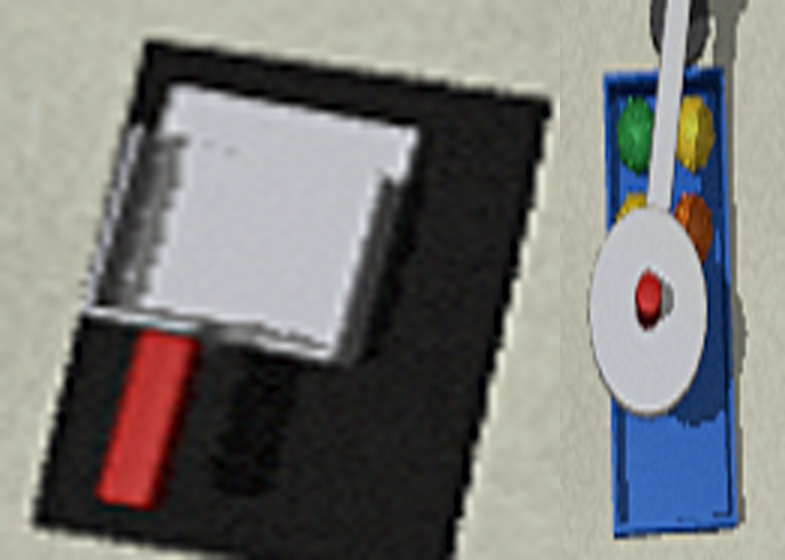

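The enlarged crop confirms the aluminium scoop with the red handle on the black mat, mouth towards +x and yaw about -13°. All measured sizes match the given ones. I'll cage the lamp knob loosely between the fingers and swing it to the +y side.

{"method": "apply_moves", "body": {
  "commands": [
    [[0.02, 0.035, 0.007], [0, 0, -0.087], 0.55],
    [[0.02, 0.035, 0.007], [0, 0, -0.087], 0.55],
    [[0.02, 0.035, 0.007], [0, 0, -0.087], 0.55],
    [[0.02, 0.035, 0.007], [0, 0, -0.087], 0.55],
    [[0.02, 0.035, 0.007], [0, 0, -0.087], 0.55],
    [[0.02, 0.035, 0.007], [0, 0, -0.087], 0.55],
    [[0.02, 0.035, 0.007], [0, 0, -0.087], 0.55],
    [[0.02, 0.035, 0.007], [0, 0, -0.087], 0.55],
    [[0.02, 0.035, 0.007], [0, 0, -0.087], 0.55],
    [[0.02, 0.035, 0.007], [0, 0, -0.087], 0.55],
    [[0.02, 0.035, 0.007], [0, 0, -0.087], 0.55],
    [[0.02, 0.035, 0.007], [0, 0, -0.087], 0.55]
  ]
}}

```text
time: 1.1
tcp_pos: [0.4546, -0.1652, 0.4889]
orientation: [[0.766, -0.643, -0.001], [-0.643, -0.766, 0.0], [-0.001, 0.0, -1.0]]
ft_force: [0.5, -0.5, 0.1]
opening: 0.0466
finger_force: 0.0
```

{"method": "apply_moves", "body": {
  "commands": [
    [[0.022, 0.038, 0], [0, 0, 0], 0.5],
    [[0.022, 0.038, 0], [0, 0, 0], 0.5],
    [[0.022, 0.038, 0], [0, 0, 0], 0.5],
    [[0.022, 0.038, 0], [0, 0, 0], 0.5],
    [[0, 0, -0.02], [0, 0, 0], 0.5],
    [[0, 0, -0.02], [0, 0, 0], 0.5],
    [[0, 0, -0.019], [0, 0, 0], 0.5]
  ]
}}

```text
time: 1.68
tcp_pos: [0.5378, -0.0217, 0.4286]
orientation: [[0.77, -0.638, -0.0], [-0.638, -0.77, 0.0], [-0.0, 0.0, -1.0]]
ft_force: [-0.4, 0.7, 0.2]
opening: 0.0424
finger_force: 0.0
```

```bash
python3 - <<'E'
import numpy as np
h=np.array([.757,-.054]);k=np.array([.543,-.0134])
r=np.linalg.norm(k-h);a0=np.arctan2(-(k-h)[1],-(k-h)[0]);print(r,a0)
p=k
for a in np.linspace(a0,-1.22,11)[1:]:
    q=h-.22*np.array([np.cos(a),np.sin(a)]);print(a.round(3),q.round(4),(q-p).round(4));p=q
E
```

```text
0.2178172628604078 -0.18749132761476292
-0.291 [0.5462 0.0091] [0.0032 0.0225]
-0.394 [0.5539 0.0305] [0.0076 0.0214]
-0.497 [0.5636 0.0509] [0.0098 0.0205]
-0.6 [0.5755 0.0703] [0.0118 0.0194]
-0.704 [0.5893 0.0884] [0.0138 0.018 ]
-0.807 [0.6048 0.1049] [0.0156 0.0165]
-0.91 [0.622  0.1197] [0.0172 0.0148]
-1.013 [0.6406 0.1327] [0.0186 0.013 ]
-1.117 [0.6605 0.1437] [0.0199 0.011 ]
-1.22 [0.6814 0.1526] [0.0209 0.0089]
```

{"method": "apply_moves", "body": {
  "commands": [
    [[0.004, 0.022, 0], [0, 0, 0], 0.5],
    [[0.008, 0.021, 0], [0, 0, 0], 0.5],
    [[0.01, 0.021, 0], [0, 0, 0], 0.5],
    [[0.012, 0.019, 0], [0, 0, 0], 0.5],
    [[0.014, 0.018, 0], [0, 0, 0], 0.5],
    [[0.016, 0.016, 0], [0, 0, 0], 0.5],
    [[0.017, 0.015, 0], [0, 0, 0], 0.5],
    [[0.019, 0.013, 0], [0, 0, 0], 0.5],
    [[0.017, 0.009, 0], [0, 0, 0], 0.5],
    [[0.01, 0.005, 0], [0, 0, 0], 0.5],
    [[0, 0, 0], [0, 0, 0], 0.5]
  ]
}}

```text
time: 2.6
tcp_pos: [0.6659, 0.1378, 0.4286]
orientation: [[0.77, -0.638, 0.0], [-0.638, -0.77, 0.001], [-0.0, -0.001, -1.0]]
ft_force: [0.6, -0.3, -0.4]
opening: 0.0423
finger_force: 0.0
```

```bash
python3 - <<'E'
from h import *
shot("top","top1")
print(ctrl.state()["tcp_pos"],ctrl.state()["ft_force"])
P,I=cloud("top1");Z=P[...,2]
hsv=cv2.cvtColor(I,cv2.COLOR_RGB2HSV);H,S,V=[hsv[...,i].astype(int) for i in range(3)]
m=(Z>.237-.01)&(Z<.247);m[:,:180]=0;m[:130]=0;m[:,330:]=0;m[260:]=0
q=P[m];print(np.median(q,0),cv2.minAreaRect((q[:,:2]*1000).astype(np.float32)))
E
```

```text
[0.66488257 0.13668373 0.42868214] [-0.75381062  0.66214442  0.52503434]
[0.69292797 0.06912783 0.23893453] ((700.4090576171875, 62.906124114990234), (71.17200469970703, 171.4461669921875), 41.21441650390625)
```

View pics/top1.png

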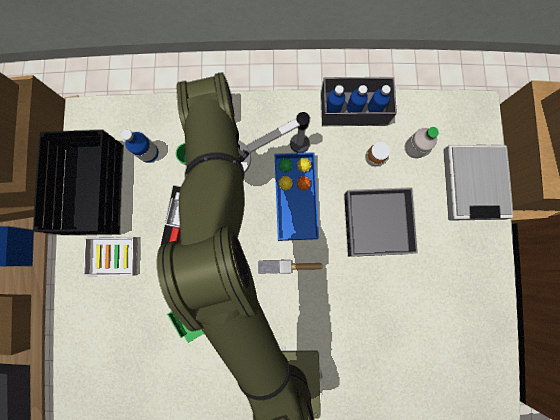

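The lamp arm now points left, to (240,160), and the trough is uncovered. The balls are at (286,165), (305,165), (286,184) and (305,184), in two pairs at the far end. Next I lift clear and go above the scoop handle.

{"method": "apply_moves", "body": {
  "commands": [
    [[0, 0, 0.03], [0, 0, 0], 0.5],
    [[0, 0, 0.03], [0, 0, 0], 0.5],
    [[-0.028, 0.024, 0.01], [0, 0, 0.058], 0.5],
    [[-0.028, 0.024, 0], [0, 0, 0.058], 0.7],
    [[-0.028, 0.024, 0], [0, 0, 0.058], 1],
    [[-0.028, 0.024, 0], [0, 0, 0.058], 1],
    [[-0.028, 0.024, -0.03], [0, 0, 0.058], 1],
    [[-0.027, 0.024, -0.03], [0, 0, 0.058], 1],
    [[-0.027, 0.024, -0.03], [0, 0, 0.058], 1],
    [[-0.027, 0.024, -0.03], [0, 0, 0.058], 1],
    [[0, 0, 0], [0, 0, 0], 1],
    [[0, 0, 0], [0, 0, 0], 1]
  ]
}}

```text
time: 3.65
tcp_pos: [0.4536, 0.3174, 0.3922]
orientation: [[0.975, -0.224, -0.005], [-0.224, -0.975, -0.003], [-0.004, 0.004, -1.0]]
ft_force: [0.8, -1.2, 1.4]
opening: 0.0855
finger_force: 0.0
```

```bash
python3 - <<'E'
from h import *
shot("wrist","w0")
P,I=cloud("w0");Z=P[...,2]
hsv=cv2.cvtColor(I,cv2.COLOR_RGB2HSV);H,S,V=[hsv[...,i].astype(int) for i in range(3)]
m=((H<8)|(H>172))&(S>120)&(V>60)&(Z>.09)&(Z<.115)
q=P[m];print(len(q),np.median(q,0),cv2.minAreaRect((q[:,:2]*1000).astype(np.float32)))
E
```

```text
2771 [0.4290585  0.32998534 0.09922867] ((368.7882080078125, 336.29522705078125), (51.19020080566406, 232.35877990722656), 89.8824462890625)
```

View pics/w0.png

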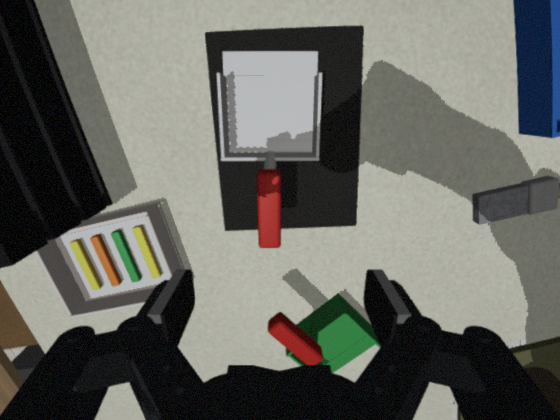

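The wrist picture shows the wanted handle at (258–281, 170–247) behind the aluminium bowl. The green look-alike's handle, at (295,338), leaked into the colour fit, so I'll restrict the region.

```bash
python3 - <<'E'
from h import *
P,I=cloud("w0");Z=P[...,2]
hsv=cv2.cvtColor(I,cv2.COLOR_RGB2HSV);H,S,V=[hsv[...,i].astype(int) for i in range(3)]
m=((H<8)|(H>172))&(S>120)&(Z>.09)&(Z<.115);m[260:]=0;m[:160]=0
q=P[m];print(len(q),np.median(q,0),cv2.minAreaRect((q[:,:2]*1000).astype(np.float32)))
m=(Z>.04)&(Z<.054);m[165:]=0;m[:60]=0;m[:,:205]=0;m[:,335:]=0
q=P[m];print(len(q),np.median(q,0),cv2.minAreaRect((q[:,:2]*1000).astype(np.float32)))
E
```

```text
1827 [0.45237586 0.32780508 0.09997995] ((477.2336120605469, 429.3633728027344), (233.8480224609375, 73.73289489746094), 73.84268951416016)
1038 [0.50783143 0.32093252 0.04661144] ((526.1754150390625, 310.1663513183594), (102.67797088623047, 85.87353515625), 76.70298767089844)
```

{"method": "apply_moves", "body": {
  "commands": [
    [[-0.002, 0.003, -0.02], [0, 0, 0], 1],
    [[-0.002, 0.003, -0.02], [0, 0, 0], 1],
    [[-0.002, 0.003, -0.02], [0, 0, 0], 1],
    [[0, 0.002, -0.02], [0, 0, 0], 1],
    [[0, 0, 0], [0, 0, 0], 1],
    [[0, 0, 0], [0, 0, 0], 1]
  ]
}}

```text
time: 4.2
tcp_pos: [0.4513, 0.3267, 0.3139]
orientation: [[0.973, -0.231, 0.0], [-0.231, -0.973, -0.001], [0.001, 0.001, -1.0]]
ft_force: [0.1, 0.7, 0.3]
opening: 0.0857
finger_force: 0.0
```

{"method": "apply_moves", "body": {
  "commands": [
    [[-0.002, 0.001, -0.025], [0, 0, 0], 1],
    [[0, 0.001, -0.025], [0, 0, 0], 1],
    [[0, 0, -0.02], [0, 0, 0], 1],
    [[0, 0, 0], [0, 0, 0], 1],
    [[0, 0, 0], [0, 0, 0], 0],
    [[0, 0, 0], [0, 0, 0], 0],
    [[0, 0, 0], [0, 0, 0], 0],
    [[0, 0, 0], [0, 0, 0], 0],
    [[0, 0, 0], [0, 0, 0], 0],
    [[0, 0, 0], [0, 0, 0], 0],
    [[0, 0, 0], [0, 0, 0], 0],
    [[0, 0, 0], [0, 0, 0], 0]
  ]
}}

```text
time: 5.2
tcp_pos: [0.4486, 0.33, 0.2446]
orientation: [[0.974, -0.228, 0.001], [-0.228, -0.974, 0.0], [0.001, -0.001, -1.0]]
ft_force: [-1.2, -0.3, 5.6]
opening: 0.0212
finger_force: 61.4
```

{"method": "apply_moves", "body": {
  "commands": [
    [[0, 0, 0.015], [0, 0, 0], 0],
    [[0, 0, 0.025], [0, 0, 0], 0],
    [[0, 0, 0.03], [0, 0, 0], 0],
    [[0, 0, 0.03], [0, 0, 0], 0],
    [[0, -0.02, 0], [0, 0, 0.02], 0],
    [[-0.002, -0.03, 0], [0, 0, 0.03], 0],
    [[-0.002, -0.03, 0], [0, 0, 0.03], 0],
    [[-0.002, -0.03, 0], [0, 0, 0.03], 0],
    [[-0.002, -0.03, 0], [0, 0, 0.03], 0],
    [[-0.002, -0.03, 0], [0, 0, 0.03], 0],
    [[-0.002, -0.03, 0], [0, 0, 0.03], 0],
    [[-0.002, -0.03, 0], [0, 0, 0.03], 0]
  ]
}}

```text
time: 6.2
tcp_pos: [0.4338, 0.0986, 0.3436]
orientation: [[1.0, 0.002, -0.0], [0.002, -1.0, -0.0], [-0.0, 0.0, -1.0]]
ft_force: [0.9, 0.0, -2.1]
opening: 0.0209
finger_force: 60.4
```

{"method": "apply_moves", "body": {
  "commands": [
    [[-0.003, -0.03, 0], [0, 0, 0.025], 0],
    [[-0.003, -0.03, 0], [0, 0, 0], 0],
    [[-0.003, -0.03, 0], [0, 0, 0], 0],
    [[-0.003, -0.03, 0], [0, 0, 0], 0],
    [[-0.003, -0.021, 0], [0, 0, 0], 0],
    [[0, 0, 0], [0, 0, 0], 0],
    [[0, 0, 0], [0, 0, 0], 0],
    [[0, 0, 0], [0, 0, 0], 0]
  ]
}}

```text
time: 6.87
tcp_pos: [0.4195, -0.0404, 0.3437]
orientation: [[1.0, 0.025, 0.001], [0.025, -1.0, 0.001], [0.001, -0.001, -1.0]]
ft_force: [1.1, -1.1, -2.5]
opening: 0.0213
finger_force: 60.4
```

```bash
python3 - <<'E'
from h import *
shot("wrist","w1")
s=ctrl.state();print(s["tcp_pos"],s["orientation"][:,0])
P,I=cloud("w1");X,Y,Z=[P[...,i] for i in range(3)]
hsv=cv2.cvtColor(I,cv2.COLOR_RGB2HSV);H,S,V=[hsv[...,i].astype(int) for i in range(3)]
m=(S<70)&(V>70)&(X>.44)&(X<.6)&(abs(Y+.04)<.08)&(Z>.08)&(Z<.16)
q=P[m];print("scoop",len(q),np.percentile(q,[1,50,99],axis=0).round(4),cv2.minAreaRect((q[:,:2]*1000).astype(np.float32)))
f=m&(Z<.135);A=P[f&(X>.49)&(abs(Y+.04)<.035)];c=np.linalg.lstsq(np.c_[A[:,:2],np.ones(len(A))],A[:,2],rcond=None)[0];print("floor plane",c,len(A),np.median(A[:,2]))
m=(H>100)&(H<130)&(S>110)&(Z>.043)&(Z<.058)&(abs(Y+.04)<.1)
q=P[m];print("trough",len(q),cv2.minAreaRect((q[:,:2]*1000).astype(np.float32)))
E
```

```text
[ 0.41957553 -0.03994346  0.34364332] [9.99643934e-01 2.66769006e-02 5.89356628e-04]
scoop 32701 [[ 0.4586 -0.0886  0.1043]
 [ 0.5132 -0.0412  0.1063]
 [ 0.5655  0.0116  0.1488]] ((511.169677734375, -38.59426498413086), (112.8728256225586, 103.08297729492188), 0.8875135183334351)
floor plane [-0.00788945  0.00012582  0.11022112] 14184 0.10604867083535083
trough 0 ((0.0, 0.0), (0.0, 0.0), 0.0)
```

View pics/w1.png

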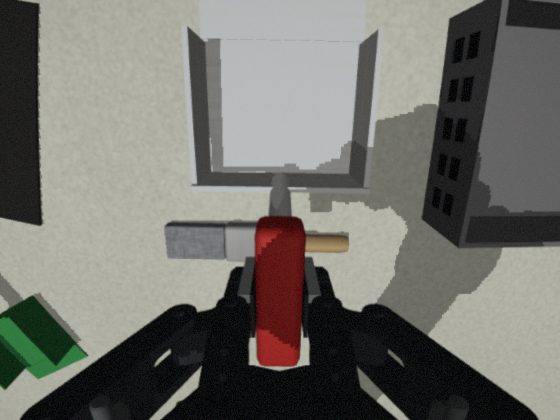

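```bash
python3 - <<'E'
from h import *
P,I=cloud("top1");X,Y,Z=[P[...,i] for i in range(3)]
hsv=cv2.cvtColor(I,cv2.COLOR_RGB2HSV);H,S,V=[hsv[...,i].astype(int) for i in range(3)]
k=(abs(Y+.04)<.09)&(abs(X-.58)<.17)&(H>100)&(H<130)&(S>110)
q=P[k&(Z>.043)&(Z<.058)];print(cv2.minAreaRect((q[:,:2]*1000).astype(np.float32)))
for x in (.48,.54,.6,.66):
    r=q[abs(q[:,0]-x)<.02];print(x,np.median(r[r[:,1]>-.04],0),np.median(r[r[:,1]<-.04],0))
n=(abs(Y+.04)<.06)&(abs(X-.58)<.125)&(S>90)&~((H>95)&(H<130))&(Z>.015)&(Z<.06)
c,l,st,ce=cv2.connectedComponentsWithStats(n.astype(np.uint8))
for i in range(1,c):
    if st[i,4]>20: print(ce[i],st[i,4],np.nanmedian(P[l==i],0))
E
```

```text
((582.16259765625, -38.68992614746094), (271.2805480957031, 125.76229858398438), 1.4264776706695557)
0.48 [0.48597664 0.01845497 0.05113586] [ 0.47965484 -0.10101269  0.05102746]
0.54 [0.53549859 0.02061701 0.05010213] [ 0.53645857 -0.09946721  0.05155908]
0.6 [0.59771414 0.02272536 0.05062438] [ 0.59605206 -0.09784285  0.05103261]
0.66 [0.66132418 0.02234018 0.05092163] [ 0.65619701 -0.09651913  0.05069039]
[285.29605263 164.80921053] 152 [ 0.67868897 -0.00627483  0.04334753]
[303.87162162 164.38513514] 148 [ 0.67919922 -0.06557188  0.04355506]
[285.17567568 182.52702703] 148 [ 0.62240316 -0.00535302  0.04405462]
[303.38410596 182.60264901] 151 [ 0.62073105 -0.06199342  0.04339867]
```

{"method": "apply_moves", "body": {
  "commands": [
    [[0.004, -0.001, -0.01], [0, 0, 0], 0],
    [[0.004, -0.001, -0.02], [0, 0, 0], 0],
    [[0, 0, -0.02], [0, 0, 0], 0],
    [[0, 0, -0.02], [0, 0, 0], 0],
    [[0, 0, -0.015], [0, 0, 0], 0],
    [[0, 0, -0.007], [0, 0, 0], 0],
    [[0, 0, 0], [0, 0, 0], 0],
    [[0, 0, 0], [0, 0, 0], 0]
  ]
}}

```text
time: 7.58
tcp_pos: [0.4275, -0.0424, 0.2513]
orientation: [[1.0, 0.026, -0.001], [0.026, -1.0, 0.0], [-0.001, -0.0, -1.0]]
ft_force: [1.2, 0.5, -1.8]
opening: 0.021
finger_force: 60.3
```

{"method": "apply_moves", "body": {
  "commands": [
    [[0.004, 0, 0], [0, 0.02, 0], 0],
    [[0, 0, -0.001], [0, 0, 0], 0],
    [[0, 0, -0.001], [0, 0, 0], 0],
    [[0, 0, -0.001], [0, 0, 0], 0],
    [[0, 0, 0], [0, 0, 0], 0]
  ]
}}

```text
time: 8.0
tcp_pos: [0.4312, -0.043, 0.2488]
orientation: [[1.0, 0.025, -0.019], [0.025, -1.0, -0.0], [-0.019, -0.0, -1.0]]
ft_force: [0.4, -0.8, -1.4]
opening: 0.0212
finger_force: 60.4
```

{"method": "apply_moves", "body": {
  "commands": [
    [[0, 0, -0.001], [0, 0, 0], 0],
    [[0, 0, -0.001], [0, 0, 0], 0],
    [[0, 0, 0], [0, 0, 0], 0]
  ]
}}

```text
time: 8.25
tcp_pos: [0.4307, -0.0433, 0.2467]
orientation: [[0.999, 0.024, -0.021], [0.024, -1.0, -0.001], [-0.021, 0.0, -1.0]]
ft_force: [-3.1, -1.3, 3.9]
opening: 0.0214
finger_force: 60.8
```

{"method": "apply_moves", "body": {
  "commands": [
    [[0.008, 0.0002, 0], [0, 0, 0], 0],
    [[0.01, 0.0002, 0], [0, 0, 0], 0],
    [[0.01, 0.0003, 0], [0, 0, 0], 0],
    [[0.01, 0.0002, 0], [0, 0, 0], 0],
    [[0.01, 0.0003, 0], [0, 0, 0], 0],
    [[0.01, 0.0002, 0], [0, 0, 0], 0],
    [[0.01, 0.0003, 0], [0, 0, 0], 0],
    [[0.01, 0.0002, 0], [0, 0, 0], 0],
    [[0.01, 0.0003, 0], [0, 0, 0], 0]
  ]
}}

```text
time: 9.0
tcp_pos: [0.5194, -0.0408, 0.2467]
orientation: [[0.999, 0.025, -0.022], [0.025, -1.0, -0.0], [-0.022, -0.0, -1.0]]
ft_force: [-3.6, -0.4, 3.7]
opening: 0.0206
finger_force: 60.7
```

```bash
python3 - <<'E'
from h import *
shot("wrist","w2");shot("scene","sc2")
print(ctrl.state()["tcp_pos"],ctrl.state()["ft_force"])
d=np.load("w2.npz")["img"];e=np.load("sc2.npz")["img"]
a=d[0:230,120:440];b=cv2.resize(e[200:350,220:380],(400,375))
c=np.zeros((375,800,3),np.uint8);c[:288,:400]=cv2.resize(a,(400,288));c[:,400:]=b
cv2.imwrite("pics/v2.png",c[:,:,::-1])
E
```

```text
[ 0.52135708 -0.04063362  0.24677692] [ 1.00545443 -0.32961502 -1.0409802 ]
```

View pics/v2.png

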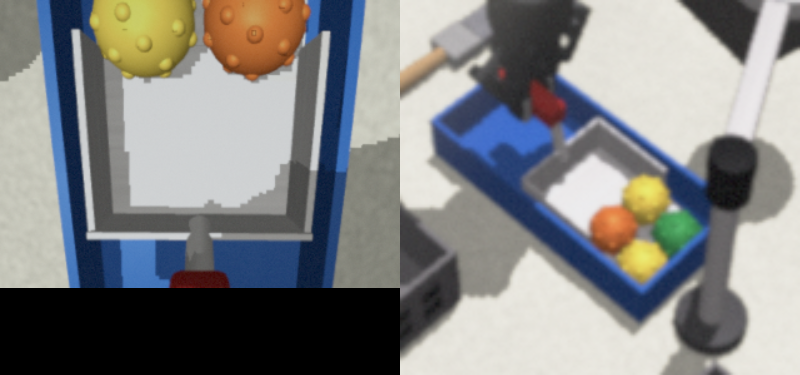

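The picture shows a yellow and an orange ball already over the lip inside the bowl, with the other two against the end wall. I'll push on slowly.

{"method": "apply_moves", "body": {
  "commands": [
    [[0.006, 0.0002, 0], [0, 0, 0], 0],
    [[0.006, 0.0001, 0], [0, 0, 0], 0],
    [[0.006, 0.0002, 0], [0, 0, 0], 0],
    [[0.006, 0.0001, 0], [0, 0, 0], 0],
    [[0.006, 0.0002, 0], [0, 0, 0], 0],
    [[0.004, 0.0001, 0], [0, 0, 0], 0],
    [[0, 0, 0], [0, 0, 0], 0]
  ]
}}

```text
time: 9.68
tcp_pos: [0.553, -0.04, 0.2464]
orientation: [[0.999, 0.024, -0.022], [0.024, -1.0, -0.0], [-0.022, -0.0, -1.0]]
ft_force: [-5.0, 0.4, 4.4]
opening: 0.0211
finger_force: 60.9
```

```bash
python3 - <<'E'
from h import *
shot("wrist","w3");shot("scene","sc3")
print(ctrl.state()["tcp_pos"],ctrl.state()["ft_force"])
d=np.load("w3.npz")["img"];e=np.load("sc3.npz")["img"]
a=d[0:230,120:440];b=cv2.resize(e[200:350,220:380],(400,375))
c=np.zeros((375,800,3),np.uint8);c[:288,:400]=cv2.resize(a,(400,288));c[:,400:]=b
cv2.imwrite("pics/v3.png",c[:,:,::-1])
E
```

```text
[ 0.55293041 -0.03999232  0.24644534] [-4.1959683  -0.42521724  4.01927755]
```

View pics/v3.png

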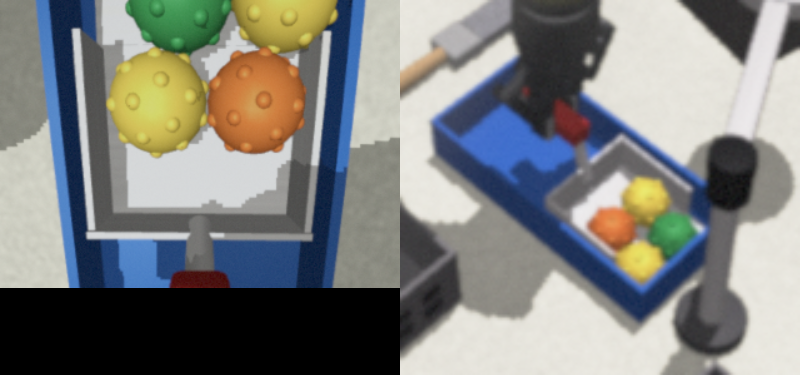

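All four balls are above the lip, so a few mm more and then tilt back.

{"method": "apply_moves", "body": {
  "commands": [
    [[0.005, 0.0001, 0], [0, 0, 0], 0],
    [[0.004, 0.0001, 0], [0, 0, 0], 0],
    [[-0.009, -0.0002, 0], [0, -0.04, 0], 0],
    [[-0.012, -0.0003, 0.001], [0, -0.05, 0], 0],
    [[-0.012, -0.0003, 0.001], [0, -0.05, 0], 0],
    [[-0.012, -0.0003, 0.001], [0, -0.05, 0], 0],
    [[-0.012, -0.0003, 0.002], [0, -0.05, 0], 0],
    [[-0.012, -0.0003, 0.002], [0, -0.05, 0], 0],
    [[-0.012, -0.0003, 0.002], [0, -0.05, 0], 0],
    [[0, 0, 0], [0, 0, 0], 0],
    [[0, 0, 0], [0, 0, 0], 0],
    [[0, 0, 0], [0, 0, 0], 0]
  ]
}}

```text
time: 10.78
tcp_pos: [0.5136, -0.0441, 0.2581]
orientation: [[0.977, 0.021, 0.212], [0.024, -1.0, -0.012], [0.211, 0.017, -0.977]]
ft_force: [-0.7, 0.5, -3.2]
opening: 0.0214
finger_force: 59.9
```

```bash
python3 - <<'E'
from h import *
shot("wrist","w4");shot("scene","sc4")
print(ctrl.state()["tcp_pos"],ctrl.state()["ft_force"])
d=np.load("w4.npz")["img"];e=np.load("sc4.npz")["img"]
a=d[0:230,120:440];b=cv2.resize(e[200:350,220:380],(400,375))
c=np.zeros((375,800,3),np.uint8);c[:288,:400]=cv2.resize(a,(400,288));c[:,400:]=b
cv2.imwrite("pics/v4.png",c[:,:,::-1])
E
```

```text
[ 0.51345604 -0.04420742  0.25811994] [-0.10109156 -0.01139894 -3.51892622]
```

View pics/v4.png

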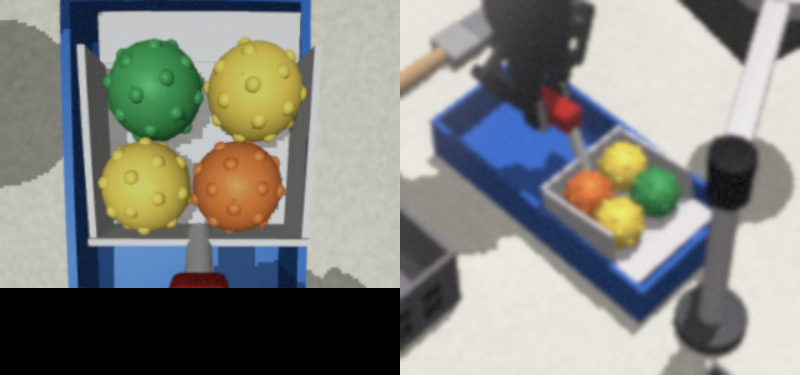

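```bash
python3 - <<'E'
from h import *
s=ctrl.state();print(s["joints"].round(3),s["qd"].round(3));print(s["orientation"].round(3))
P,I=cloud("w4");X,Y,Z=[P[...,i] for i in range(3)]
hsv=cv2.cvtColor(I,cv2.COLOR_RGB2HSV);S,V=hsv[...,1].astype(int),hsv[...,2].astype(int)
m=(S<40)&(V>150)&(abs(Y+.04)<.035)&(X>.6)&(X<.72)&(Z<.08)
A=P[m];print(len(A),np.linalg.lstsq(np.c_[A[:,:2],np.ones(len(A))],A[:,2],rcond=None)[0],np.percentile(A,[2,50,98],axis=0))
E
```

```text
[ 0.018  0.775 -0.042  2.117  0.871  0.056 -2.422] [ 0.002 -0.001  0.002  0.004  0.019 -0.001 -0.017]
[[ 0.977  0.021  0.212]
 [ 0.024 -1.    -0.012]
 [ 0.211  0.017 -0.977]]
4177 [ 0.15080483 -0.00126216 -0.05680117] [[ 0.60522071 -0.07256888  0.03372895]
 [ 0.69474274 -0.0440474   0.04781732]
 [ 0.70556182 -0.00635936  0.05016977]]
```

All four balls sit in the bowl against its back, two rows deep, and the bowl is tilted mouth up. Now I lift gently.

{"method": "apply_moves", "body": {
  "commands": [
    [[-0.001, 0, 0.004], [0, 0, 0], 0],
    [[-0.001, 0, 0.006], [0, 0, 0], 0],
    [[-0.001, 0, 0.008], [0, 0, 0], 0],
    [[-0.001, 0, 0.01], [0, 0, 0], 0],
    [[-0.001, 0, 0.012], [0, 0, 0], 0],
    [[-0.001, 0, 0.014], [0, 0, 0], 0],
    [[-0.001, 0, 0.016], [0, 0, 0], 0],
    [[0, 0, 0.016], [0, 0, 0], 0],
    [[0, 0, 0.016], [0, 0, 0], 0],
    [[0, 0, 0.014], [0, 0, 0], 0],
    [[0, 0, 0.01], [0, 0, 0], 0],
    [[0, 0, 0], [0, 0, 0], 0]
  ]
}}

```text
time: 11.88
tcp_pos: [0.5064, -0.0445, 0.3869]
orientation: [[0.976, 0.02, 0.216], [0.024, -1.0, -0.012], [0.216, 0.017, -0.976]]
ft_force: [0.2, 1.3, -2.8]
opening: 0.0211
finger_force: 59.9
```

```bash
python3 - <<'E'
from h import *
s=ctrl.state();print(s["joints"].round(3));print(s["tcp_pos"],s["orientation"].round(3))
E
```

```text
[ 0.304  0.561 -0.481  2.024  0.651  0.472 -2.198]
[ 0.50641238 -0.04454909  0.38693579] [[ 0.976  0.02   0.216]
 [ 0.024 -1.    -0.012]
 [ 0.216  0.017 -0.976]]
```

{"method": "apply_moves", "body": {
  "commands": [
    [[-0.003, -0.001, 0], [0, 0, -0.04], 0],
    [[-0.006, -0.003, 0], [0, 0, -0.075], 0],
    [[-0.006, -0.003, 0], [0, 0, -0.08], 0],
    [[-0.006, -0.003, 0], [0, 0, -0.08], 0],
    [[-0.006, -0.003, 0], [0, 0, -0.08], 0],
    [[-0.006, -0.003, 0], [0, 0, -0.08], 0],
    [[-0.006, -0.003, 0], [0, 0, -0.08], 0],
    [[-0.006, -0.003, 0], [0, 0, -0.08], 0],
    [[-0.006, -0.003, 0], [0, 0, -0.08], 0],
    [[-0.006, -0.003, 0], [0, 0, -0.08], 0],
    [[-0.006, -0.003, 0], [0, 0, -0.075], 0],
    [[-0.003, -0.001, 0], [0, 0, -0.04], 0]
  ]
}}

```text
time: 12.88
tcp_pos: [0.439, -0.0764, 0.3843]
orientation: [[0.646, -0.753, 0.125], [-0.733, -0.658, -0.171], [0.211, 0.018, -0.977]]
ft_force: [-0.4, 0.3, -3.7]
opening: 0.0211
finger_force: 59.9
```

```bash
python3 - <<'E'
from h import *
s=ctrl.state();print(s["joints"].round(3));print(s["tcp_pos"],s["orientation"].round(3))
E
```

```text
[-0.098  0.487  0.157  2.187  0.274  0.352 -2.636]
[ 0.43902731 -0.07638865  0.38429995] [[ 0.646 -0.753  0.125]
 [-0.733 -0.658 -0.171]
 [ 0.211  0.018 -0.977]]
```

{"method": "apply_moves", "body": {
  "commands": [
    [[-0.003, -0.007, -0.004], [0.01, 0.009, 0], 0],
    [[-0.006, -0.014, -0.008], [0.02, 0.017, 0], 0],
    [[-0.006, -0.014, -0.008], [0.02, 0.017, 0], 0],
    [[-0.006, -0.014, -0.008], [0.02, 0.017, 0], 0],
    [[-0.006, -0.014, -0.008], [0.02, 0.017, 0], 0],
    [[-0.006, -0.014, -0.008], [0.02, 0.017, 0], 0],
    [[-0.003, -0.007, -0.004], [0.01, 0.009, 0], 0],
    [[0, 0, 0], [0, 0, 0], 0]
  ]
}}

```text
time: 13.55
tcp_pos: [0.4028, -0.1622, 0.3356]
orientation: [[0.659, -0.751, 0.022], [-0.75, -0.66, -0.051], [0.053, 0.017, -0.998]]
ft_force: [-0.9, -1.1, -3.7]
opening: 0.021
finger_force: 59.8
```

```bash
python3 - <<'E'
from h import *
s=ctrl.state();print(s["joints"].round(3));print(s["tcp_pos"],s["orientation"].round(3))
shot("wrist","w5");P,I=cloud("w5");X,Y,Z=[P[...,i] for i in range(3)]
R=s["orientation"];T=s["tcp_pos"]
Q=(P-T)@R
hsv=cv2.cvtColor(I,cv2.COLOR_RGB2HSV);H,S,V=[hsv[...,i].astype(int) for i in range(3)]
m=(S<40)&(V>100)&(Q[...,0]>.03)&(Q[...,0]<.18)&(abs(Q[...,1])<.06)&(Q[...,2]<.26)
print("tool-frame scoop",np.percentile(Q[m],[1,50,99],axis=0).round(3)); print("world",np.percentile(P[m],[1,50,99],axis=0).round(3))
b=(S>90)&((H<90))&(Z>.09)&(Q[...,0]<.17)&(Q[...,0]>.03)&(abs(Q[...,1])<.05)
print("balls px",b.sum(),np.percentile(Q[b],[2,98],axis=0).round(3))
cv2.imwrite("pics/v5.png",cv2.resize(I[:230],None,fx=1,fy=1)[:,:,::-1])
E
```

```text
[ 0.296  0.575 -0.055  2.213  0.23   0.328 -2.387]
[ 0.40278729 -0.16217628  0.335638  ] [[ 0.659 -0.751  0.022]
 [-0.75  -0.66  -0.051]
 [ 0.053  0.017 -0.998]]
tool-frame scoop [[ 0.034 -0.051  0.173]
 [ 0.095 -0.     0.241]
 [ 0.143  0.051  0.246]]
world [[ 0.398 -0.309  0.097]
 [ 0.48  -0.244  0.1  ]
 [ 0.534 -0.17   0.165]]
balls px 18990 [[ 0.033 -0.034  0.147]
 [ 0.12   0.042  0.216]]
```

{"method": "apply_moves", "body": {
  "commands": [
    [[0.008, -0.009, 0.009], [0.037, 0.033, 0], 0],
    [[0.008, -0.009, 0.008], [0.038, 0.033, 0], 0],
    [[0.008, -0.009, 0.007], [0.037, 0.033, 0], 0],
    [[0.009, -0.01, 0.006], [0.038, 0.033, 0], 0],
    [[0.009, -0.01, 0.005], [0.037, 0.033, 0], 0],
    [[0.009, -0.01, 0.005], [0.038, 0.033, 0], 0],
    [[0.009, -0.01, 0.004], [0.037, 0.033, 0], 0],
    [[0.009, -0.01, 0.003], [0.038, 0.033, 0], 0],
    [[0.009, -0.01, 0.002], [0.037, 0.033, 0], 0],
    [[0.009, -0.01, 0.002], [0.038, 0.033, 0], 0],
    [[0.009, -0.01, 0.001], [0.037, 0.033, 0], 0],
    [[0.009, -0.01, 0.001], [0.038, 0.033, 0], 0]
  ]
}}

```text
time: 14.6
tcp_pos: [0.5105, -0.2767, 0.3902]
orientation: [[0.57, -0.742, -0.353], [-0.639, -0.67, 0.378], [-0.517, 0.01, -0.856]]
ft_force: [-0.2, 0.2, -2.5]
opening: 0.021
finger_force: 60.1
```

```bash
python3 - <<'E'
from h import *
s=ctrl.state();print(s["joints"].round(3));print(s["tcp_pos"],s["orientation"].round(3))
shot("scene","sc6");shot("wrist","w6")
d=np.load("w6.npz")["img"];e=np.load("sc6.npz")["img"]
b=cv2.resize(e[210:390,80:320],(460,345));c=np.zeros((345,780,3),np.uint8);c[:240,:320]=cv2.resize(d,(320,240));c[:,320:]=b
cv2.imwrite("pics/v6.png",c[:,:,::-1])
E
```

```text
[ 0.62   0.787 -0.296  1.485 -0.026  1.386 -2.043]
[ 0.51053258 -0.27668437  0.39018843] [[ 0.57  -0.742 -0.353]
 [-0.639 -0.67   0.378]
 [-0.517  0.01  -0.856]]
```

View pics/v6.png

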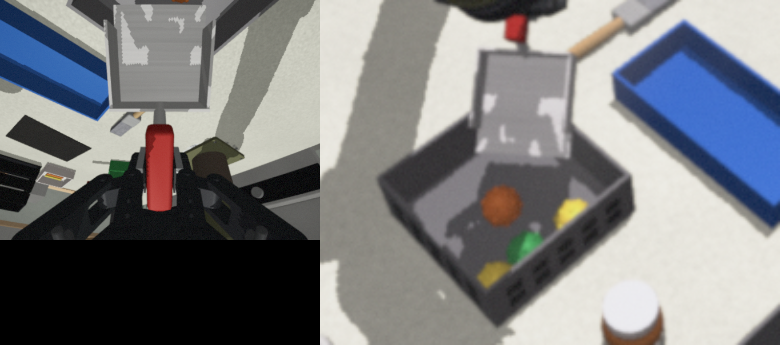

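All four balls are now in the grey basket: orange (500,205), yellow (572,215), green (525,248) and yellow (493,275) in the crop. The bowl and trough are empty. I'll lift, level the scoop and return it.

{"method": "apply_moves", "body": {
  "commands": [
    [[0, 0, 0.02], [0, 0, 0], 0],
    [[-0.004, 0.005, 0.025], [-0.02, -0.018, 0], 0],
    [[-0.009, 0.01, 0], [-0.038, -0.034, 0], 0],
    [[-0.009, 0.01, 0], [-0.038, -0.034, 0], 0],
    [[-0.009, 0.01, 0], [-0.038, -0.034, 0], 0],
    [[-0.009, 0.01, 0], [-0.038, -0.034, 0], 0],
    [[-0.009, 0.01, 0], [-0.038, -0.034, 0], 0],
    [[-0.009, 0.01, 0], [-0.038, -0.034, 0], 0],
    [[-0.009, 0.01, 0], [-0.038, -0.034, 0], 0],
    [[-0.009, 0.01, 0], [-0.038, -0.034, 0], 0],
    [[-0.009, 0.01, 0], [-0.038, -0.034, 0], 0],
    [[-0.009, 0.01, 0], [-0.036, -0.03, 0], 0]
  ]
}}

```text
time: 15.7
tcp_pos: [0.4141, -0.1703, 0.435]
orientation: [[0.666, -0.746, -0.013], [-0.746, -0.666, -0.001], [-0.008, 0.01, -1.0]]
ft_force: [-0.8, 1.0, -1.9]
opening: 0.0208
finger_force: 60.0
```

```bash
cat > rel.py <<'E'
from h import *
from scipy.spatial.transform import Rotation as Ro
s=ctrl.state();R=s["orientation"];y=np.radians(-13.3)
G=np.array([[np.cos(y),np.sin(y),0],[np.sin(y),-np.cos(y),0],[0,0,-1]])
print(s["joints"].round(3),s["tcp_pos"].round(4),"yaw",np.arctan2(R[1,0],R[0,0]).round(3),"to goal",(np.array([.4486,.33,.2446])-s["tcp_pos"]).round(4),"rotvec",Ro.from_matrix(G@R.T).as_rotvec().round(4),s["ft_force"])
E
python3 rel.py
```

```text
[ 0.448  0.424 -0.235  2.03   0.153  0.717 -2.296] [ 0.4141 -0.1703  0.435 ] yaw -0.842 to goal [ 0.0345  0.5003 -0.1904] rotvec [ 0.005  -0.0122  0.6095] [-0.82234352  0.98834389 -1.9450317 ]
```

{"method": "apply_moves", "body": {
  "commands": [
    [[0, 0.015, 0], [0, 0, 0.02], 0],
    [[0, 0.03, 0], [0, 0, 0.05], 0],
    [[0, 0.035, 0], [0, 0, 0.05], 0],
    [[0, 0.035, 0], [0, 0, 0.05], 0],
    [[0, 0.035, 0], [0, 0, 0.05], 0],
    [[0, 0.035, 0], [0, 0, 0.05], 0],
    [[0, 0.035, 0], [0, 0, 0.05], 0],
    [[0, 0.035, 0], [0, 0, 0.05], 0],
    [[0, 0.035, 0], [0, 0, 0.05], 0],
    [[0, 0.035, 0], [0, 0, 0.05], 0],
    [[0, 0.035, 0], [0, 0, 0.05], 0],
    [[0, 0.035, 0], [0, 0, 0.05], 0]
  ]
}}

```text
time: 16.7
tcp_pos: [0.4133, 0.225, 0.435]
orientation: [[0.964, -0.266, -0.013], [-0.266, -0.964, -0.007], [-0.01, 0.011, -1.0]]
ft_force: [1.0, -0.2, -0.9]
opening: 0.0211
finger_force: 60.1
```

{"method": "apply_moves", "body": {
  "commands": [
    [[0.008, 0.035, -0.01], [0, 0, 0.03], 0],
    [[0.01, 0.03, -0.025], [0, 0, 0.02], 0],
    [[0.01, 0.02, -0.03], [0, 0, 0], 0],
    [[0.005, 0.01, -0.03], [0, 0, 0], 0],
    [[0, 0, -0.02], [0, 0, 0], 0],
    [[0, 0, -0.01], [0, 0, 0], 0],
    [[0, 0, 0], [0, 0, 0], 0],
    [[0, 0, 0], [0, 0, 0], 0]
  ]
}}

```text
time: 17.37
tcp_pos: [0.4475, 0.3176, 0.3102]
orientation: [[0.975, -0.221, -0.014], [-0.222, -0.975, -0.009], [-0.011, 0.012, -1.0]]
ft_force: [-1.1, -0.4, -2.0]
opening: 0.0208
finger_force: 60.0
```

```bash
python3 rel.py
```

```text
[-0.633  0.728 -0.113  1.879  0.138  0.559 -2.63 ] [0.4475 0.3176 0.3102] yaw -0.223 to goal [ 0.0011  0.0124 -0.0656] rotvec [ 0.0088 -0.0138 -0.0088] [-1.09045911 -0.43158025 -1.96345247]
```

```bash
cat > fl.py <<'E'
from h import *
import sys
shot("wrist",sys.argv[1]);P,I=cloud(sys.argv[1]);s=ctrl.state();Q=(P-s["tcp_pos"])@s["orientation"]
S=cv2.cvtColor(I,cv2.COLOR_RGB2HSV)[...,1].astype(int)
m=(S<70)&(Q[...,0]>.045)&(Q[...,0]<.125)&(abs(Q[...,1])<.035)&(Q[...,2]<.27)&(Q[...,2]>.21)
A=P[m];c=np.linalg.lstsq(np.c_[A[:,:2],np.ones(len(A))],A[:,2],rcond=None)[0]
x=s["orientation"][:2,0];l=np.array([-x[1],x[0]])
print(len(A),"slope fwd",(c[:2]@x).round(4),"slope left",(c[:2]@l).round(4),"floor z",np.median(A[:,2]),np.percentile(A[:,2],[2,98]))
E
python3 fl.py w7
```

```text
13193 slope fwd -0.0536 slope left -0.0113 floor z 0.067987757701862 [0.06540395 0.0708275 ]
```

{"method": "apply_moves", "body": {
  "commands": [
    [[-0.003, 0.007, 0], [0.001, -0.023, 0], 0],
    [[-0.003, 0.007, 0], [0, -0.023, 0], 0],
    [[0, 0, -0.015], [0, 0, 0], 0],
    [[0, 0, -0.015], [0, 0, 0], 0],
    [[0, 0, -0.015], [0, 0, 0], 0],
    [[0, 0, -0.008], [0, 0, 0], 0],
    [[0, 0, 0], [0, 0, 0], 0],
    [[0, 0, 0], [0, 0, 0], 0]
  ]
}}

```text
time: 18.08
tcp_pos: [0.4425, 0.3317, 0.2575]
orientation: [[0.974, -0.223, 0.033], [-0.223, -0.975, -0.007], [0.034, -0.001, -0.999]]
ft_force: [-0.5, 1.0, -1.8]
opening: 0.0213
finger_force: 60.0
```

```bash
python3 rel.py; python3 fl.py w8
```

```text
[-0.722  0.814 -0.021  1.916  0.111  0.395 -2.634] [0.4425 0.3317 0.2575] yaw -0.225 to goal [ 0.0061 -0.0017 -0.0129] rotvec [ 0.0071  0.0329 -0.0076] [-0.49928868  1.00326238 -1.82796643]
13149 slope fwd -0.0092 slope left 0.0013 floor z 0.019424813525107998 [0.01793718 0.02088909]
```

{"method": "apply_moves", "body": {
  "commands": [
    [[0, 0, -0.004], [0, 0, 0], 0],
    [[0, 0, -0.004], [0, 0, 0], 0],
    [[0, 0, -0.002], [0, 0, 0], 0],
    [[0, 0, 0], [0, 0, 0], 0],
    [[0, 0, 0], [0, 0, 0], 0]
  ]
}}

```text
time: 18.55
tcp_pos: [0.4422, 0.3317, 0.2464]
orientation: [[0.974, -0.222, 0.032], [-0.222, -0.975, -0.008], [0.033, 0.001, -0.999]]
ft_force: [0.2, 0.8, -1.6]
opening: 0.0208
finger_force: 60.0
```

{"method": "apply_moves", "body": {
  "commands": [
    [[0, 0, -0.001], [0, 0, 0], 0],
    [[0, 0, -0.001], [0, 0, 0], 0],
    [[0, 0, 0], [0, 0, 0], 0]
  ]
}}

```text
time: 18.8
tcp_pos: [0.442, 0.3319, 0.2448]
orientation: [[0.975, -0.222, 0.032], [-0.222, -0.975, -0.008], [0.033, 0.0, -0.999]]
ft_force: [-2.1, 0.0, 3.9]
opening: 0.0213
finger_force: 60.9
```

Contact is light, so I'll release slowly and retract along the tool axis.

{"method": "apply_moves", "body": {
  "commands": [
    [[0, 0, 0], [0, 0, 0], 0.3],
    [[0, 0, 0], [0, 0, 0], 0.5],
    [[0, 0, 0], [0, 0, 0], 0.8],
    [[0, 0, 0], [0, 0, 0], 1],
    [[0, 0, 0], [0, 0, 0], 1],
    [[0, 0, 0], [0, 0, 0], 1],
    [[0, 0, 0], [0, 0, 0], 1],
    [[0, 0, 0.015], [0, 0, 0], 1],
    [[-0.001, 0, 0.03], [0, 0, 0], 1],
    [[-0.001, 0, 0.04], [0, 0, 0], 1],
    [[-0.001, 0, 0.04], [0, 0, 0], 1],
    [[0, 0, 0.03], [0, 0, 0], 1]
  ]
}}

```text
time: 19.8
tcp_pos: [0.4391, 0.3318, 0.4025]
orientation: [[0.974, -0.222, 0.034], [-0.222, -0.975, -0.006], [0.034, -0.001, -0.999]]
ft_force: [0.5, 0.4, -0.4]
opening: 0.0855
finger_force: 0.0
```

```bash
python3 - <<'E'
from h import *
shot("wrist","w9");shot("top","t9")
P,I=cloud("w9");X,Y,Z=[P[...,i] for i in range(3)]
hsv=cv2.cvtColor(I,cv2.COLOR_RGB2HSV);H,S,V=[hsv[...,i].astype(int) for i in range(3)]
k=(X>.4)&(X<.65)&(Y>.2)&(Y<.4)
q=P[k&(Z>.038)&(Z<.056)&(X>.46)];print("rim",len(q),np.percentile(q[:,2],[5,50,95]).round(4),cv2.minAreaRect((q[:,:2]*1000).astype(np.float32)))
m=k&(abs((X-.538)*.974-(Y-.307)*.228)<.04)&(abs((X-.538)*.228+(Y-.307)*.974)<.035)
A=P[m&(Z<.03)];print("floor",np.linalg.lstsq(np.c_[A[:,:2],np.ones(len(A))],A[:,2],rcond=None)[0].round(4),np.median(A[:,2]))
q=P[k&(((H<8)|(H>172))&(S>120)&(Z>.08)&(Z<.11))];print("handle",len(q),np.median(q,0).round(4))
P,I=cloud("t9");X,Y,Z=[P[...,i] for i in range(3)]
hsv=cv2.cvtColor(I,cv2.COLOR_RGB2HSV);H,S,V=[hsv[...,i].astype(int) for i in range(3)]
n=(S>110)&(H>3)&(H<80)&(Z>.012)&(Z<.06)&(abs(X-.494)<.1)&(abs(Y+.296)<.1)
c,l,st,ce=cv2.connectedComponentsWithStats(n.astype(np.uint8))
for i in range(1,c):
    if st[i,4]>20: print("ball",ce[i].round(),st[i,4],np.nanmedian(P[l==i],0).round(3))
def rep(nm,m):
    q=P[m]
    if len(q)>5: print(nm,len(q),np.median(q,0).round(4),cv2.minAreaRect((q[:,:2]*1000).astype(np.float32))[:2])
def box(r):
    z=np.zeros(Z.shape,bool);z[r[1]:r[3],r[0]:r[2]]=1;return z&(Z>.012)
rep("jar",box((362,138,395,170)));rep("cup",box((172,138,204,170))&(Z<.1));rep("brush",box((250,255,330,277))&(Z<.06))
rep("knob",((H<8)|(H>172))&(S>120)&(Z>.25)&(Z<.31)&(X>.5)&(X<.8))
rep("lamphead",(Z>.234)&(Z<.248)&(X>.6)&(X<.75)&(Y>.07)&(Y<.23))
E
```

```text
rim 1009 [0.04   0.0466 0.0502] ((523.8429565429688, 313.73388671875), (102.48729705810547, 86.80078125), 76.57636260986328)
floor [ 0.001  -0.0001  0.007 ] 0.007534678723729593
handle 1722 [0.4485 0.3317 0.1   ]
ball [393. 200.] 315 [ 0.563 -0.348  0.043]
ball [355. 200.] 132 [ 0.563 -0.221  0.044]
ball [363. 245.] 155 [ 0.424 -0.241  0.043]
jar 450 [ 0.7022 -0.2908  0.0831] ((707.2162475585938, -295.3815002441406), (60.156005859375, 61.25897216796875))
cup 331 [0.7216 0.307  0.0559] ((714.33251953125, 299.9164123535156), (66.42676544189453, 63.538700103759766))
brush 603 [0.3637 0.0077 0.0194] ((362.2595520019531, -16.904129028320312), (199.29115295410156, 40.27503967285156))
knob 82 [0.651  0.137  0.2888] ((654.2872314453125, 139.55194091796875), (20.121665954589844, 18.42186164855957))
lamphead 1131 [0.6539 0.1329 0.241 ] ((654.0056762695312, 130.89073181152344), (116.87789154052734, 101.07482147216797))
```

Everything measures well. The knob is 193 mm from the trough's centre and the scoop lies flat on the mat. All four balls are in the basket, and the jar, cup and brush haven't moved.

```bash
python3 -c "
from cell import ctrl
print(ctrl.hand_in())"
```

```text
the job is handed in; nothing more can be done
None
```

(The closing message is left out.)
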